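Clamp a gel tray and level the casting stand

ROBOT

A 6-joint arm with a two-finger parallel gripper is mounted at the origin on the work surface. World frame = base frame: x ahead of the robot, y to its left, z up, the work surface at z = 0. Lengths are in m, angles in rad, forces in N, time in s.
With the tool pointing down it reaches from about 0.325 to 0.9 m from the base axis. Payload 3.5 kg.
Tool frame: the origin (TCP) lies between the finger pads; the fingertips stand 14 mm ahead of it and the grasp point (between the pads) lies 5 mm behind it; z points along the fingers, x is the direction in which the jaws open and shut, and the axes are right-handed (so a half turn about z gives the same grasp; the last joint's range is limited). The gripper opens to 85 mm and grips with 20 to 120 N. Pads are 22 mm wide; open, the fingers measure 114 mm over their backs; the gripper's body (76 mm by 85 mm) begins 54 mm behind the grasp point. The pads swing forward as they close: fully open they stand 13 mm farther back than shut.
Start: joints at [-1.309, 0.276, -0.026, 1.268, 0, 1.467], TCP at [0.223, -0.584, 0.245] pointing down, gripper open.
Joint ranges: [-3.12, 3.12], [-0.85, 1.88], [-1.08, 1.24], [-1.95, 2.15], [-1.57, 1.53], [-3.14, 3.14]. Speed limits (rad/s): [2.57, 2.57, 3.14, 3.14, 3.14, 3.14].

INTERFACE

Orientations are given as a 3x3 rotation matrix whose columns are the frame's x, y, z axes.
In Python, from bench import read_state, snapshot, job_done, find_in gives the robot as it stands. The module is installed in compiled form; this text tells all that it offers.
- The arm moves only by the tool send_rows, never from a script. Its argument "commands" is one flat list of numbers, 7 for each row, row after row: the shift along the world's x, y, z in m, then the turn, a rotation vector about the world's x, y, z in degrees, then the closure in counts, from 0 (fully open) to 255 (shut). In form: [dx, dy, dz, ax, ay, az, hand, dx, dy, dz, ax, ay, az, hand, ...]. A call has 1 to 12 rows; each row is the pose to reach, as a shift and turn from the pose measured when the call began; what a row does not reach only later rows make up. A row lasts 1/10 s, in which the tool goes at most 50 mm and 8.59 degrees, less where a joint would pass 70% of its speed; a pose out of reach is approached as far as the arm can. A call with a gripper value outside its range is refused whole. The fingers move at their own pace and stop on an object; the grip force is fixed at half the most. Time passes only in rows, so rows that repeat a pose let the fingers close. It gives the time, the measured TCP pose, the force and the opening at its end, in the units of the state.
- read_state(): the state, without advancing time (a new reading comes with each control period).
- snapshot(name): name is "scene" or "top" or "wrist"; returns a dict with "pixels" (420x560x3 uint8, red, green, blue), "fovy" (degrees; the focal length in pixels is half the picture's height over the tangent of half this angle, whatever the lens; pixels are square), "cx", "cy" (the principal point, pixels), "cam_to_world" (4x4, takes a point from camera to world coordinates); the wrist camera has in their place "tool_from_camera" (4x4, takes a point from camera to tool coordinates, whose origin is the TCP and whose axes are the tool frame's). Camera axes: x right, y down, z forward; pixel columns grow to the right and rows downward; lengths in m; the calibration is good to about 2 mm. A picture is of the moment at which its call begins: read the wrist's pose just before it. There is no depth.
- job_done(): hands the job in, once; it reports no verdict.
Trained networks look in a picture, given as the dict that the camera call returned (one of the last four; its "shot" number tells which), for a name from the list of things; names that differ only in an ending like _2 or _b are one class to them, and where a whole thing is asked for, a point or a joint stands for the part that bears it (a point fixed in the world has none). Each returns a list of dicts, best first, with "score" (0 to 1); they miss things now and then, are a little off and sometimes report something else, mostly with a low value. They report only what shows in the picture. A call takes as long as a camera call. They do not tell look-alikes from the thing itself.
- find_in(name, picture): "rect" ([left, top, right, bottom] in pixels, round what is visible of it).
The state is a dict: "time": time; "joint_positions": joint angles; "joint_vel": joint speeds; "joint_torque": joint torques, N m; "ee_pos": TCP position; "eef_rot": TCP orientation; "ft_force": force on the tool from outside, world axes, zero at the start; "torque": the same for the moment, N m; "grip_width": finger opening in m.
Only numpy, scipy, OpenCV 4.12 (cv2) and the standard library are available. Lean on these libraries where they do the work, as an engineer would, in place of code of your own. Each camera call takes 0.05 s, during which the arm holds its last target. There are 200 camera calls.

TASK

Get the casting stand ready: set the white gel tray flat on the stand's platform between the two jaws of its clamp and let go, then crank the handle until the moving jaw presses the tray firmly against the fixed jaw (all the way to the crank's stop is fine). Once it is clamped, turn the two foot-screw knobs until the platform is level both ways, both bubbles midway between their lines. Leave the bottles and glassware around it standing where they are.

Things in the scene. Friction and masses are not known exactly. Their poses are not given: they have to be found in the camera images.
- platform: Levelling platform: aluminium plate 180 mm (x) by 285 mm (y, -140 to +145), 10 mm thick. Origin on its top face, about 70 mm above the bench when level; +z its normal, +x away from the robot (yaw within 0.25 rad), +y left. Carries the tray clamp along its line x = +20 mm: fixed jaw left, moving jaw and crank right. Starts tilted, up to 0.062 rad each way; stays where the screws put it.
- pivot (a point): The platform's fixed pivot foot under its near left corner, at platform (-70, +120, -8 mm). The other two supports are foot screws A (near right corner, too low at the start) and B (far left corner, too high at the start).
- knob_a_grip (a point): Middle of foot screw A's black knurled round knob (34 mm across, 26 mm high, vertical axis, this point 11 mm below its top), at platform (-70, -100 mm), 110 mm above the bench. The knob keeps its height; the plate climbs on the screw. Clockwise from above raises the platform's right side, 0.028 rad per rad of turn. Stiff (0.12 N m). Too low at the start by 1 to 2.2 rad of turn; stops 3.2 rad either side of level.
- knob_b_grip (a point): The same on foot screw B: an identical knob at platform (+70, +120 mm), the far left corner. Clockwise from above raises the platform's far side, 0.028 rad per rad of turn. Its axis leans with the platform's sideways tilt. Too high at the start, by 0.8 to 2.2 rad of turn.
- bubble_a_mid (a point): Middle of the pale bubble (18 mm long) in the spirit level that lies along the platform's y near its front edge. It runs to the high end, 0.285 mm per mrad of tilt; level this way when it is between the two black lines, at point vial_a_mid. Answers to knob A only.
- vial_a_mid (a point): Middle of that spirit level, fixed to the platform at (-72, +10, +13 mm).
- bubble_b_mid (a point): Bubble of the second, equal spirit level, along the platform's x near its left edge. Answers to knob B only; level this way when at point vial_b_mid.
- vial_b_mid (a point): Middle of the second spirit level, fixed to the platform at (-12, +128, +13 mm).
- fixed_jaw: Dark steel fixed jaw on the platform, 50 mm wide (x), 14 mm thick, 26 mm high. Origin at the foot of its clamping face, at platform (20, 45, 0 mm); the face looks to the platform's -y.
- jaw_pad: Rubber moving jaw pad, 46 mm wide (x), top 25 mm above the plate. Origin below its clamping face (which looks to +y), at platform x = 20 mm, z = 0, y from -69 mm (fully open) up to the tray. Sprung: on touching the tray it gives way by up to 6 mm, 1.2 N per mm. With the tray against the fixed jaw it touches at 10.8 rad of the crank and presses about 8 N at the crank's end stop.
- crank_grip (a point): Where to grip the crank's handle: a freely turning black sleeve, 13 mm across, 42 mm long, lying along the platform's y at its right end and ends 19 mm outward of this point; the crank arm is 26 mm inward. It moves on a circle of radius 28 mm in the platform's xz plane about platform (20, -176, +22 mm). Can be pinched from above at any crank angle.
- crank (a joint): Crank angle, rad, clockwise positive seen from the crank's own end (looking along the platform's +y: the top of the circle moves to +x). 0: handle straight up, jaw fully open. 14 mm of jaw travel per turn; end stop at 13.46 rad. Starts at 1.4 to 6.2. Takes 2 to 3 N at the handle, stays where left.
- tray: White open gel casting tray, rectangular, 60 mm (x) by 90 mm (y) by 34 mm high, walls and floor 4 to 5 mm, about 180 g, flat bottom. Origin at the centre of its underside. Starts standing on the bench to the right, its y within 0.6 rad of world y. The clamp takes it by its 90 mm length.
- spatula: bystander: thin steel lab spatula, 178 mm long, lying at the far side.
- amber_bottle: bystander: small amber reagent bottle, 56 mm across, 100 mm high; origin under its centre.
- flask: bystander: amber conical flask, 68 mm across, 92 mm high; origin under its centre.
- beaker: bystander: glass beaker, 52 mm across, 62 mm high; origin under its centre.
- wash_bottle: bystander: white bottle, 56 mm across, 120 mm high; origin under its centre.
- jar: bystander: small glass jar, 44 mm across, 45 mm high; origin under its centre.
- dropper: bystander: small amber dropper bottle, 30 mm across, 50 mm high; origin under its centre.
Mind the look-alikes: they are no part of the job. What is shaped like the tray but blue, orange or red is not meant.

How it is judged:
On the way, in this order (a step that is already met when the one before it is completed fails the run):
1. the tray stands flat on the platform between the jaws, let go (x of tray in the frame of platform between 0.008 and 0.032 m and y of tray in the frame of platform between -0.022 and 0.004 m and z of tray in the frame of platform below 0.004 m and angle between the z axis of tray and the z axis of platform, either way round below 0.04 rad and angle between the y axis of tray and the y axis of platform, either way round below 0.12 rad and contact force between the fingers and tray below 0.1 N), for 0.2 s.
2. the jaw has been cranked onto the tray and presses it against the fixed jaw (x of tray in the frame of platform between 0.008 and 0.032 m and y of tray in the frame of platform between -0.022 and 0.004 m and z of tray in the frame of platform below 0.004 m and angle between the z axis of tray and the z axis of platform, either way round below 0.04 rad and angle between the y axis of tray and the y axis of platform, either way round below 0.12 rad and contact force between each of jaw_pad, fixed_jaw and tray above 2 N), for 0.2 s.
3. with the tray clamped, the platform is level (all of step 2 and angle between platform's own z axis and vertical below 0.013 rad), for 0.2 s.
At the end, for the whole second after the job is handed in: The tray lies flat on the platform (within 0.04 rad), square to the jaws (within 0.12 rad), its centre within 12 mm of the clamp line and at platform y between -22 and +4 mm; pad and fixed jaw each press it with more than 2 N; the platform's normal is within 0.013 rad of vertical; all at rest (all of step 3 and linear speed of tray below 0.02 m/s and angular speed of platform below 0.02 rad/s); the robot touches nothing.
It fails at once if the tray is tipped over (angle between tray's own z axis and vertical above 0.6 rad).
It fails at once if one of the bystanders is pushed more than 30 mm (distance of any of amber_bottle, flask, beaker, wash_bottle, jar, dropper, spatula from where it was at the start of the episode above 0.03 m).
It fails at once if a bottle, jar, flask or beaker is knocked over (angle between any of amber_bottle, flask, beaker, wash_bottle, jar, dropper's own z axis and vertical above 0.5 rad).
It also fails if it takes over 72 s, if anything falls off the work surface, if the arm or the gripper's body presses on something with over 40 N, if the wrist force passes 120 N, or if a joint passes its speed limit or range.

## Working session

There is one attempt and no reset: what is moved stays moved. The work goes in short steps, Python scripts to look and compute and a tool call to move; the robot and the scene stay as the last step left them, time stands still between calls to the robot, and variables do not carry over. Pictures are saved under pics/ and viewed, about 8 in all and at most 12, crops included, and the job is handed in when it is done.

Besides the shell and the picture viewer there is one more tool, called by a JSON object that holds its "fn" and its "kwargs". send_rows: Moves the arm, as the interface text tells. Its arguments: {"type":"object","properties":{"commands":{"type":"array"}},"required":["commands"]}

```bash
mkdir -p pics
cat > h.py <<'E'
import numpy as np, cv2
from bench import *
def f(p): return 210/np.tan(np.radians(p["fovy"])/2)
def cam(p,s=None):
    if "cam_to_world" in p: return np.array(p["cam_to_world"])
    T=np.eye(4); T[:3,:3]=np.array(s["eef_rot"]); T[:3,3]=s["ee_pos"]
    return T@np.array(p["tool_from_camera"])
def ray(p,u,v,s=None):
    T=cam(p,s); d=T[:3,:3]@np.array([(u-p["cx"])/f(p),(v-p["cy"])/f(p),1]); return T[:3,3],d
def atz(p,u,v,z,s=None):
    o,d=ray(p,u,v,s); return o+d*(z-o[2])/d[2]
def proj(p,X,s=None):
    X=np.linalg.inv(cam(p,s))@np.append(X,1); return f(p)*X[0]/X[2]+p["cx"],f(p)*X[1]/X[2]+p["cy"]
def save(p,n,crop=None,k=1):
    im=p["pixels"][...,::-1]
    if crop: im=im[crop[1]:crop[3],crop[0]:crop[2]]
    cv2.imwrite("pics/"+n,cv2.resize(im,None,fx=k,fy=k,interpolation=cv2.INTER_CUBIC))
E
cat > a.py <<'E'
from h import *
s=read_state(); print(s["time"],s["ee_pos"],s["grip_width"],s["eef_rot"])
P={n:snapshot(n) for n in("top","scene")}
for n,p in P.items():
    save(p,n+"1.png",None,1.4)
    print(n,f(p),np.round(cam(p),3).tolist())
    for t,z in dict(tray=.034,knob_a_grip=.12,knob_b_grip=.12,crank_grip=.1,bubble_a_mid=.083,vial_a_mid=.083,vial_b_mid=.083,bubble_b_mid=.083,fixed_jaw=.09,jaw_pad=.09,platform=.07,amber_bottle=.1,flask=.09,beaker=.06,wash_bottle=.12,jar=.045,dropper=.05,spatula=0).items():
        for r in find_in(t,p)[:3]:
            b=r["rect"];print(t,round(r["score"],2),np.round(b),np.round(atz(p,(b[0]+b[2])/2,(b[1]+b[3])/2,z),3))
E
python3 a.py
```

```text
0.0 [ 0.22276001 -0.58315923  0.24413576] 0.0855274624965643 [[ 3.56719861e-01 -9.34211207e-01 -6.01507327e-04]
 [-9.34208748e-01 -3.56720309e-01  2.15339884e-03]
 [-2.22629921e-03 -2.06226730e-04 -9.99997501e-01]]
top 521.6763988132993 [[0.024, -0.991, 0.13, 0.331], [-1.0, -0.026, -0.017, -0.005], [0.021, -0.129, -0.991, 1.719], [0.0, 0.0, 0.0, 1.0]]
tray 0.88 [387. 196. 419. 225.] [ 0.585 -0.443  0.034]
tray 0.87 [354. 237. 386. 262.] [ 0.453 -0.334  0.034]
tray 0.71 [361. 293. 397. 322.] [ 0.269 -0.364  0.034]
knob_a_grip 0.6 [375. 171. 393. 190.] [ 0.666 -0.36   0.12 ]
knob_a_grip 0.5 [272. 224. 284. 231.] [ 0.508 -0.032  0.12 ]
knob_b_grip 0.52 [196. 191. 209. 204.] [0.595 0.203 0.12 ]
bubble_a_mid 0.32 [196. 183. 304. 251.] [0.544 0.056 0.083]
vial_a_mid 0.81 [193. 180. 301. 250.] [0.55  0.066 0.083]
vial_a_mid 0.62 [197. 191. 208. 203.] [0.604 0.209 0.083]
vial_b_mid 0.56 [193. 180. 304. 252.] [0.547 0.061 0.083]
vial_b_mid 0.28 [223. 204. 232. 220.] [0.558 0.128 0.083]
fixed_jaw 0.63 [222. 206. 232. 220.] [0.554 0.128 0.09 ]
fixed_jaw 0.16 [310. 276. 322. 288.] [ 0.346 -0.156
[... 1676 characters left out ...]
73. 326.] [ 0.719 -0.217  0.09 ]
flask 0.45 [362. 173. 377. 191.] [0.589 0.225 0.09 ]
beaker 0.83 [312. 133. 333. 162.] [0.381 0.236 0.06 ]
wash_bottle 0.94 [380. 118. 399. 153.] [0.505 0.376 0.12 ]
wash_bottle 0.65 [132. 242. 144. 255.] [ 0.457 -0.364  0.12 ]
jar 0.62 [198. 198. 215. 221.] [ 0.382 -0.164  0.045]
jar 0.56 [137. 247. 183. 288.] [ 0.477 -0.341  0.045]
jar 0.5 [257. 159. 377. 256.] [0.549 0.081 0.045]
dropper 0.6 [130. 242. 145. 258.] [ 0.402 -0.366  0.05 ]
dropper 0.5 [195. 196. 213. 222.] [ 0.379 -0.169  0.05 ]
dropper 0.31 [255. 163. 379. 258.] [0.561 0.072 0.05 ]
spatula 0.73 [296. 285. 351. 344.] [ 0.784 -0.084  0.   ]
spatula 0.62 [296. 212. 311. 222.] [0.525 0.056 0.   ]
```

View pics/top1.png

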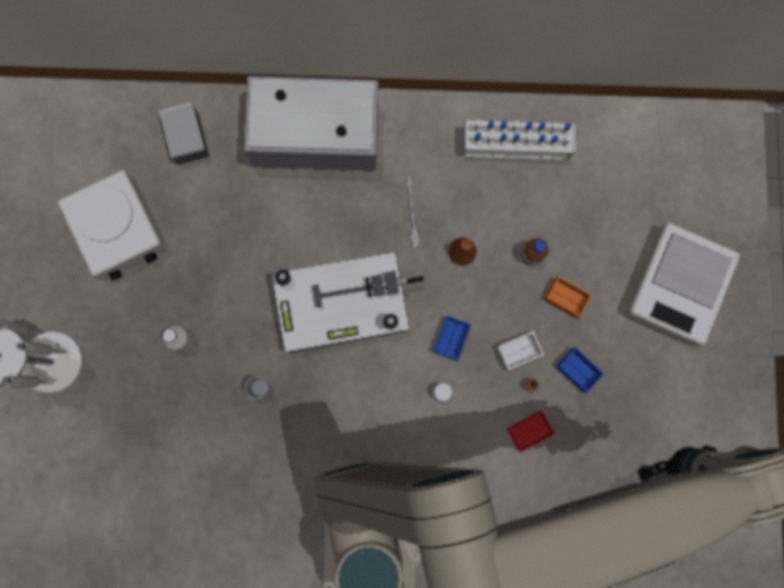

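View pics/scene1.png

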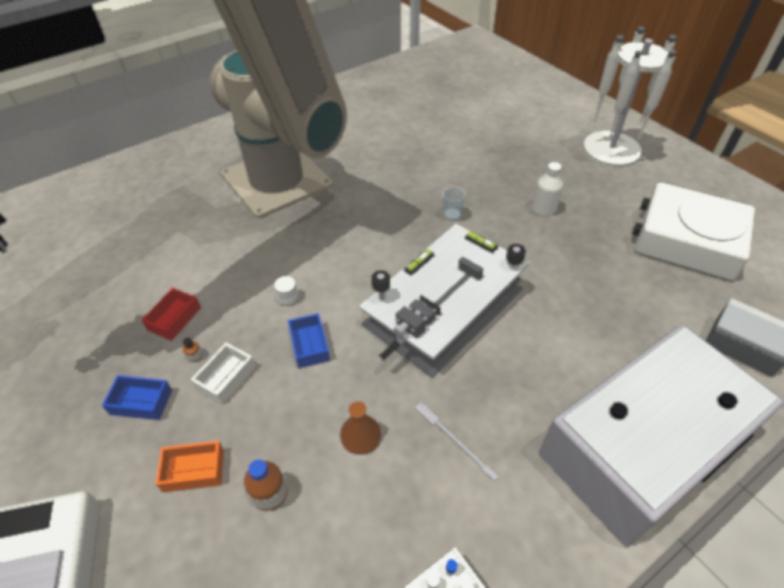

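Candidates in the top view (560 px scale): white tray (371,250), blue (323,241) and (414,264), orange (405,212), red (379,307). Only the first is white. I move above it and confirm in a wrist picture.

{"fn": "send_rows", "kwargs": {"commands": [0.03,0.03,0,0,0,8,0,0.06,0.06,0,0,0,16,0,0.09,0.1,0,0,0,25,0,0.12,0.13,0,0,0,33,0,0.15,0.16,0,0,0,42,0,0.18,0.2,0,0,0,50,0,0.2,0.225,0,0,0,59,0,0.215,0.24,0,0,0,67,0,0.225,0.25,0,0,0,76,0,0.23,0.25,0,0,0,84,0,0.23,0.25,0,0,0,92,0,0.23,0.25,0,0,0,92,0]}}

```text
time: 3.1
ee_pos: [0.4532, -0.3337, 0.2453]
eef_rot: [[0.921, 0.389, 0.0], [0.389, -0.921, -0.0], [-0.0, 0.0, -1.0]]
ft_force: [0.1, 1.1, 0.8]
grip_width: 0.0857
```

```bash
cat > b.py <<'E'
from h import *
s=read_state(); p=snapshot("wrist"); print(s["time"],s["ee_pos"],s["joint_positions"],f(p),np.round(p["tool_from_camera"],3).tolist())
save(p,"w1.png",None,1.2)
for r in find_in("tray",p)[:3]:
    b=r["rect"];print(round(r["score"],2),np.round(b),atz(p,(b[0]+b[2])/2,(b[1]+b[3])/2,.034,s))
hsv=cv2.cvtColor(p["pixels"],cv2.COLOR_RGB2HSV)
m=((hsv[...,2]>150)&(hsv[...,1]<40)).astype(np.uint8)
cs,_=cv2.findContours(m,cv2.RETR_EXTERNAL,cv2.CHAIN_APPROX_SIMPLE)
for c in sorted(cs,key=cv2.contourArea)[-3:]:
    r=cv2.minAreaRect(c); q=np.array([atz(p,*k,.034,s)[:2] for k in cv2.boxPoints(r)])
    print(cv2.contourArea(c),np.round(r[0]),q.mean(0).round(4),q.round(4).tolist(),np.linalg.norm(np.diff(q,axis=0),axis=1).round(3))
E
python3 b.py
```

```text
3.1 [ 0.45320968 -0.3336588   0.24534539] [-7.49460192e-01  1.66559837e-01 -1.64292680e-01  1.23988157e+00
 -3.94360435e-05  4.21265436e-01] 324.45794741088497 [[1.0, -0.001, 0.001, 0.001], [0.0, 0.958, 0.286, -0.073], [-0.001, -0.286, 0.958, -0.128], [0.0, 0.0, 0.0, 1.0]]
0.96 [298. 260. 383. 344.] [ 0.57490343 -0.44333283  0.034     ]
0.68 [156. 230. 256. 314.] [ 0.41311918 -0.46818334  0.034     ]
0.65 [250. 138. 309. 224.] [ 0.45045759 -0.33523206  0.034     ]
931.0 [474. 404.] [ 0.807  -0.5155] [[0.7646, -0.5056], [0.8216, -0.4816], [0.8504, -0.525], [0.7914, -0.5498]] [0.062 0.052 0.064]
934.5 [ 95. 404.] [ 0.3408 -0.7107] [[0.3068, -0.6964], [0.3623, -0.673], [0.3757, -0.7246], [0.3183, -0.7488]] [0.06  0.053 0.062]
139311.0 [280. 188.] [ 0.4682 -0.3765] [[0.149, -0.2787], [0.6218, -0.0788], [0.8848, -0.4338], [0.2171, -0.7147]] [0.513 0.442 0.724]
```

View pics/w1.png

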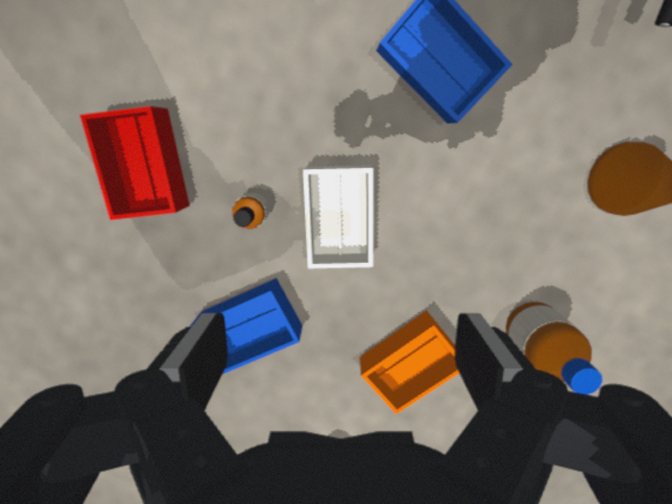

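The white tray is centred near (340,217) in the 1.2x picture. The dropper is at (248,211), close to the left finger, so I'll part-close the fingers before going down.

```bash
cat > c.py <<'E'
from h import *
s=read_state(); p=snapshot("wrist")
hsv=cv2.cvtColor(p["pixels"],cv2.COLOR_RGB2HSV)
m=((hsv[...,2]>205)&(hsv[...,1]<30)).astype(np.uint8); m[:,:230]=0; m[:,340:]=0; m[250:]=0
m=cv2.morphologyEx(m,cv2.MORPH_OPEN,np.ones((2,2)))
cs,_=cv2.findContours(m,cv2.RETR_EXTERNAL,cv2.CHAIN_APPROX_SIMPLE)
c=max(cs,key=cv2.contourArea)
w=np.array([atz(p,*k[0],.034,s)[:2]*1000 for k in c],np.float32)
print(cv2.boundingRect(c),cv2.minAreaRect(w)); print(s["ee_pos"])
for u,v,z in((207,176,.05),): print(atz(p,u,v,z,s))
E
python3 c.py
```

```text
(254, 141, 59, 84) ((455.6972961425781, -336.7637023925781), (60.31510543823242, 90.23363494873047), 24.314664840698242)
[ 0.45294366 -0.33386985  0.24535767]
[ 0.37942843 -0.35576184  0.05      ]
```

{"fn": "send_rows", "kwargs": {"commands": [0.003,-0.003,-0.04,0,0,1.4,35,0.003,-0.003,-0.08,0,0,1.4,35,0.003,-0.003,-0.12,0,0,1.4,35,0.003,-0.003,-0.16,0,0,1.4,35,0.003,-0.003,-0.195,0,0,1.4,35,0.003,-0.003,-0.215,0,0,1.4,35,0.003,-0.003,-0.223,0,0,1.4,35,0.003,-0.003,-0.223,0,0,1.4,35,0.003,-0.003,-0.223,0,0,1.4,255,0.003,-0.003,-0.223,0,0,1.4,255,0.003,-0.003,-0.223,0,0,1.4,255,0.003,-0.003,-0.223,0,0,1.4,255]}}

```text
time: 4.45
ee_pos: [0.4571, -0.3381, 0.024]
eef_rot: [[0.913, 0.409, 0.002], [0.409, -0.913, -0.002], [0.001, 0.003, -1.0]]
ft_force: [0.9, -0.1, 5.4]
grip_width: 0.0589
```

{"fn": "send_rows", "kwargs": {"commands": [0,0,0.04,0,0,0,255,0,0,0.08,0,0,0,255,0,0.01,0.125,0,0,0,255,0.01,0.04,0.165,0,0,-2,255,0.02,0.08,0.2,0,0,-4,255,0.03,0.12,0.225,0,0,-6,255,0.04,0.165,0.245,0,0,-8,255,0.05,0.21,0.265,0,0,-10,255,0.06,0.255,0.28,0,0,-12,255,0.07,0.3,0.29,0,0,-14,255,0.08,0.34,0.3,0,0,-15,255,0.09,0.37,0.3,0,0,-15,255]}}

```text
time: 5.65
ee_pos: [0.5475, 0.0346, 0.3257]
eef_rot: [[0.987, 0.16, 0.004], [0.16, -0.987, -0.003], [0.004, 0.003, -1.0]]
ft_force: [0.4, -0.4, -1.6]
grip_width: 0.0588
```

```bash
cat > d.py <<'E'
from h import *
s=read_state(); p=snapshot("wrist"); print(s["time"],s["ee_pos"],s["grip_width"])
save(p,"w2.png",None,1.4)
for t,z in dict(knob_a_grip=.121,knob_b_grip=.121,crank_grip=.1,bubble_a_mid=.083,vial_a_mid=.083,fixed_jaw=.09,jaw_pad=.09,platform=.07).items():
    for r in find_in(t,p)[:4]:
        b=r["rect"];print(t,round(r["score"],2),np.round(b),np.round(atz(p,(b[0]+b[2])/2,(b[1]+b[3])/2,z,s),3))
E
python3 d.py
```

```text
5.65 [0.54749657 0.03459758 0.32571734] 0.05881009347580721
knob_b_grip 0.92 [351.   0. 389.  26.] [0.602 0.202 0.121]
knob_b_grip 0.4 [200.   0. 375. 242.] [0.544 0.096 0.121]
crank_grip 0.66 [283.   0. 301.   6.] [0.53  0.204 0.1  ]
bubble_a_mid 0.4 [226. 110. 235. 126.] [0.481 0.088 0.083]
vial_a_mid 0.87 [201.   0. 375. 241.] [0.545 0.096 0.083]
fixed_jaw 0.96 [284.  79. 339.  96.] [0.564 0.133 0.09 ]
jaw_pad 0.38 [133. 370. 159. 402.] [ 0.407 -0.291  0.09 ]
platform 0.73 [202.   0. 377. 246.] [0.547 0.093 0.07 ]
platform 0.67 [368. 255. 484. 267.] [ 0.752 -0.051  0.07 ]
```

View pics/w2.png

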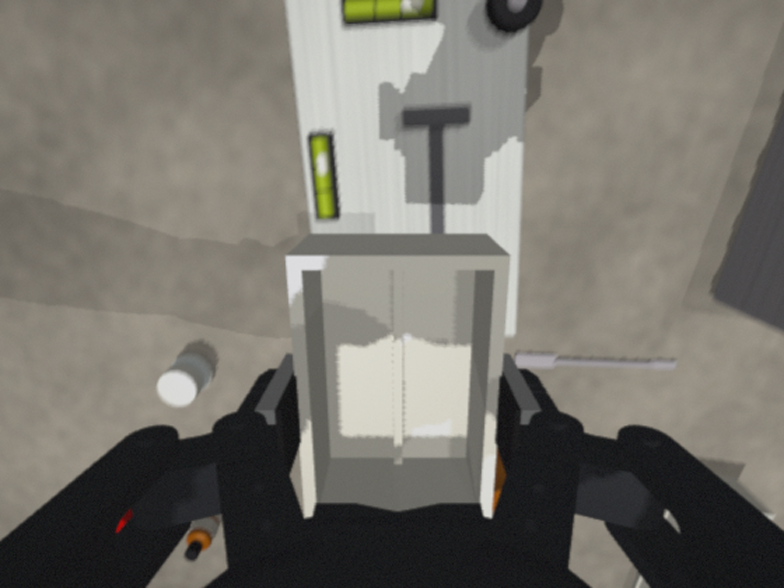

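{"fn": "send_rows", "kwargs": {"commands": [0.01,0.02,0.02,0,0,0,255,0.015,0.035,0.03,0,0,0,255,0.015,0.035,0.03,0,0,0,255]}}

```text
time: 6.4
ee_pos: [0.563, 0.0662, 0.3555]
eef_rot: [[0.988, 0.157, 0.005], [0.157, -0.988, -0.003], [0.004, 0.003, -1.0]]
ft_force: [-0.6, 0.4, -1.4]
grip_width: 0.0585
```

```bash
cat > e.py <<'E'
from h import *
s=read_state(); p=snapshot("wrist"); print(s["time"],s["ee_pos"])
np.save("w3.npy",p["pixels"]); save(p,"w3.png",[190,0,400,170],3.5)
import pickle; pickle.dump((s,{k:v for k,v in p.items()}),open("w3.pkl","wb"))
pickle.dump([(n,snapshot(n)) for n in("top","scene")],open("ts.pkl","wb"))
hsv=cv2.cvtColor(p["pixels"],cv2.COLOR_RGB2HSV)
m=((hsv[...,1]>120)&(hsv[...,0]>25)&(hsv[...,0]<50)).astype(np.uint8)
cs,_=cv2.findContours(cv2.morphologyEx(m,cv2.MORPH_CLOSE,np.ones((3,3))),cv2.RETR_EXTERNAL,cv2.CHAIN_APPROX_SIMPLE)
for c in cs:
    if cv2.contourArea(c)>80: print(cv2.minAreaRect(c))
for t in("knob_b_grip","fixed_jaw"):
    for r in find_in(t,p)[:2]: print(t,r)
E
python3 e.py
```

```text
6.4 [0.56302866 0.06615548 0.35551891]
((216.89846801757812, 147.61160278320312), (44.28316879272461, 10.616604804992676), 83.48019409179688)
((257.88720703125, 43.807525634765625), (13.037724494934082, 56.34159469604492), 86.18592071533203)
knob_b_grip {'rect': [321.0, 23.1, 353.5, 62.6], 'score': 0.58}
fixed_jaw {'rect': [267.7, 107.1, 312.3, 122.2], 'score': 0.8}
```

View pics/w3.png

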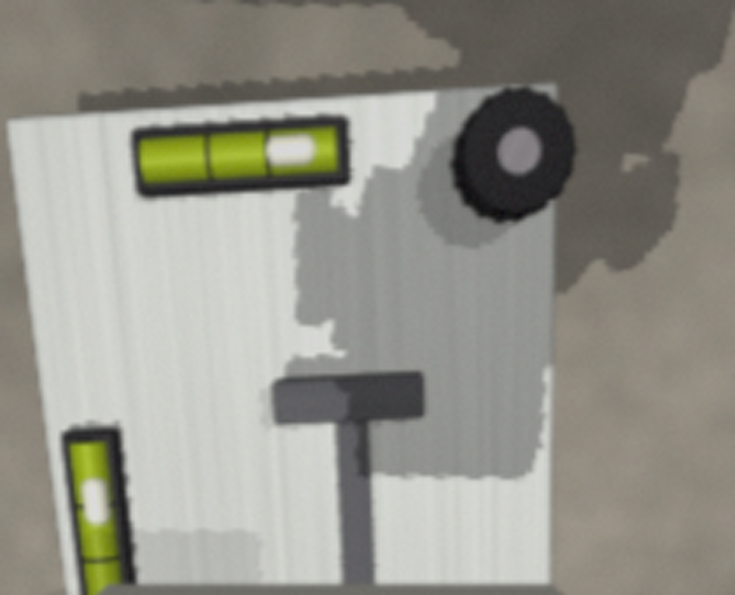

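Wrist crop (3.5x, offset 190,0): bubble B at (291,150) against vial middle (237,155), so the far side is high. Bubble A is at (95,500) against (97,533), so the left side is high. Knob B's top is at (519,150), and the fixed jaw's face edge runs (274,425) to (424,417). I'll fit the platform pose.

```bash
cat > fit.py <<'E'
from h import *
import pickle
from scipy.optimize import least_squares
from scipy.spatial.transform import Rotation as R
s,w=pickle.load(open("w3.pkl","rb")); ts=dict(pickle.load(open("ts.pkl","rb")))
def pose(q):
    x,y,yaw,roll,pit=q   # roll>0: left high ; pit>0: far high
    M=(R.from_euler("z",yaw)*R.from_rotvec([roll,-pit,0])).as_matrix()
    piv=np.array([-.07,.12,-.008]); pw=R.from_euler("z",yaw).apply(piv)+[x,y,.07]
    return M,pw-M@piv
c=lambda u,v:(u/3.5+190,v/3.5)
P=[(-90,145,0,c(8,120)),(90,145,0,c(553,84)),(-12,128,13,c(237,155)),(-5,45,26,c(274,425)),(45,45,26,c(424,417)),(-72,10,13,c(97,533))]
def res(q,full=False):
    M,o=pose(q); r=[]
    for a,b,d,uv in P: r+=list(np.array(proj(w,M@np.array([a,b,d])/1000+o,s))-uv)
    for (a,b,z,pic,uv,wt) in [(70,120,.1215,w,c(519,150),1),(-70,-100,.11,ts["top"],(278.5,229.5),.7),(-70,-100,.11,ts["scene"],(272,203),.7)]:
        X=M@np.array([a,b,0])/1000+o; X=X+M[:,2]*(z-X[2])
        r+=list(wt*(np.array(proj(pic,X,s))-uv))
    X=M@np.array([-.072,.010+.285*q[3],.013])+o; r+=list(np.array(proj(w,X,s))-c(95,500))
    X=M@np.array([-.012+.285*q[4],.128,.013])+o; r+=list(np.array(proj(w,X,s))-c(291,150))
    return np.array(r)
q=least_squares(res,[.547,.06,.15,.04,.05],loss="soft_l1").x
if __name__=="__main__":
    print("q",q.round(4)); print(res(q).reshape(-1,2).round(1).tolist())
    M,o=pose(q); print(o.round(4)); print(M.round(3))
    g=lambda *a:(M@np.array(a)/1000+o).round(4)
    print("tray target",g(20,-4,0),g(20,-9,0),"knobs",g(-70,-100,0),g(70,120,0))
    for n in range(8): print(n*45,g(20+28*np.sin(n*np.pi/4),-176,22+28*np.cos(n*np.pi/4)))
    for n in("top","scene"): print(n,[np.round(proj(ts[n],g(20+28*np.sin(t),-176,22+28*np.cos(t)))) for t in np.arange(8)*np.pi/4])
E
python3 fit.py
python3 - <<'E'
from h import *
p=snapshot("top"); save(p,"t2.png",[255,170,345,250],8)
E
```

```text
q [0.5548 0.0806 0.2096 0.0407 0.057 ]
[[-1.2, -0.5], [1.7, -1.2], [0.6, -0.2], [0.4, 0.2], [0.9, 0.3], [0.1, 0.2], [-2.7, 0.5], [0.0, -0.3], [-0.5, -1.9], [-0.4, 0.2], [-0.2, 0.3]]
[0.5545 0.0802 0.0691]
[[ 0.977 -0.209 -0.047]
 [ 0.207  0.977 -0.052]
 [ 0.057  0.041  0.998]]
tray target [0.5749 0.0804 0.0701] [0.5759 0.0755 0.0699] knobs [ 0.507 -0.032  0.061] [0.5978 0.2119 0.078 ]
0 [ 0.6085 -0.0902  0.1129]
45 [ 0.6282 -0.0857  0.1059]
90 [ 0.6371 -0.083   0.0866]
135 [ 0.63   -0.0837  0.0664]
180 [ 0.6111 -0.0873  0.0571]
225 [ 0.5914 -0.0919  0.0641]
270 [ 0.5824 -0.0946  0.0834]
315 [ 0.5895 -0.0939  0.1036]
top [array([297., 196.]), array([296., 191.]), array([295., 189.]), array([294., 192.]), array([295., 198.]), array([297., 204.]), array([298., 206.]), array([298., 203.])]
scene [array([277., 237.]), array([283., 244.]), array([286., 250.]), array([284., 253.]), array([279., 251.]), array([272., 245.]), array([269., 238.]), array([271., 235.])]
```

View pics/t2.png

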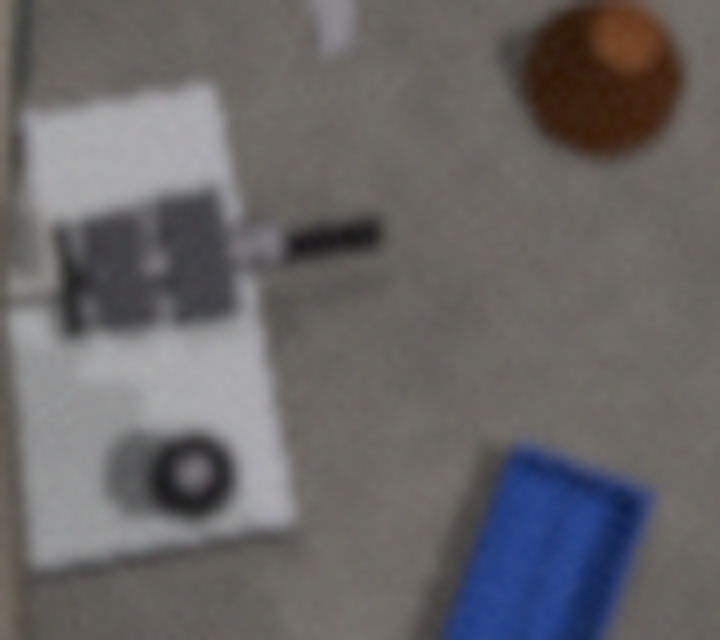

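Top crop: the handle sleeve is at about (297,199.5) px, and in the scene view at (279,250). Both fit a crank angle of about 185°, near the bottom of its circle. I'll take the tray just above its place, tilted to match the plate.

{"fn": "send_rows", "kwargs": {"commands": [0.006,0.003,-0.04,1,-1,1,255,0.012,0.007,-0.08,2,-2,2,255,0.012,0.007,-0.12,3.1,-2.4,2.9,255,0.012,0.007,-0.16,3.1,-2.4,2.9,255,0.012,0.007,-0.195,3.1,-2.4,2.9,255,0.012,0.007,-0.215,3.1,-2.4,2.9,255,0.012,0.007,-0.225,3.1,-2.4,2.9,255,0.012,0.007,-0.225,3.1,-2.4,2.9,255,0.012,0.007,-0.225,3.1,-2.4,2.9,255]}}

```text
time: 7.6
ee_pos: [0.5739, 0.0719, 0.129]
eef_rot: [[0.978, 0.206, 0.042], [0.204, -0.978, 0.052], [0.052, -0.042, -0.998]]
ft_force: [0.1, 1.0, -1.7]
grip_width: 0.0591
```

```bash
cat > g.py <<'E'
from fit import *
s=read_state(); p=snapshot("wrist"); im=p["pixels"].copy()
M,o=pose(q)
for a in [(-5,45,26),(45,45,26),(-5,45,0),(45,45,0),(-10,36,0),(50,36,0),(-10,36,34),(50,36,34),(-12,128,13),(70,120,50)]:
    u=proj(p,M@np.array(a)/1000+o,s); print(a,np.round(u))
    cv2.circle(im,tuple(int(round(k)) for k in u),2,(255,0,0),-1)
p["pixels"]=im; save(p,"w4.png",None,1.4)
T=np.array(s["eef_rot"]); L=M.T@(np.array(s["ee_pos"])-o)*1000; print(s["time"],s["ee_pos"],"tcp in platform",L.round(1)); print((M.T@T).round(3))
for r in find_in("fixed_jaw",p)[:2]: print(r)
E
python3 g.py
```

```text
(-5, 45, 26) [229. 149.]
(45, 45, 26) [331. 149.]
(-5, 45, 0) [237. 144.]
(45, 45, 0) [325. 143.]
(-10, 36, 0) [229. 159.]
(50, 36, 0) [333. 159.]
(-10, 36, 34) [217. 170.]
(50, 36, 34) [343. 170.]
(-12, 128, 13) [210. -37.]
(70, 120, 50) [418. -56.]
7.6 [0.5739144  0.07193275 0.12898275] tcp in platform [20.7 -9.7 59.3]
[[ 1.    -0.003 -0.005]
 [-0.003 -1.     0.001]
 [-0.005 -0.001 -1.   ]]
{'rect': [223.9, 118.0, 330.3, 147.9], 'score': 0.84}
```

View pics/w4.png

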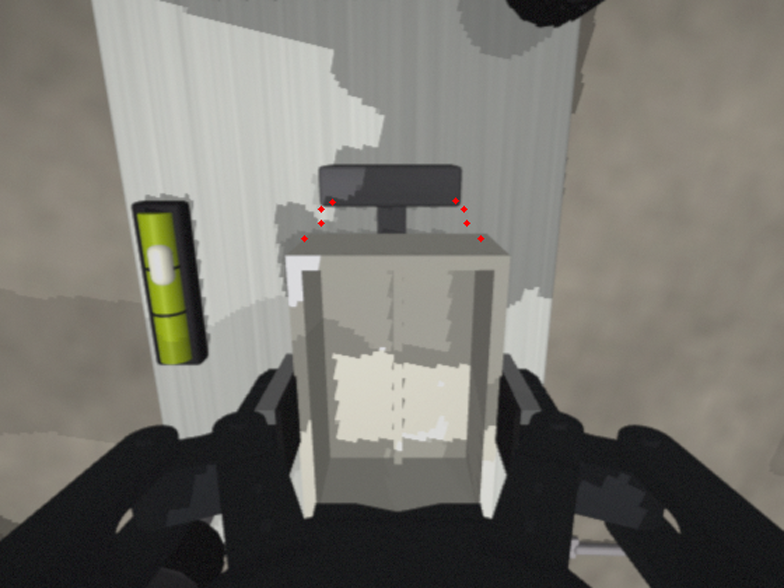

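Picture: the fixed jaw lies at (319–461, 165–206), within 2 px of the predicted edge, and the tray's left end is clear of it. Lowering.

{"fn": "send_rows", "kwargs": {"commands": [0.0005,0.001,-0.015,0,0,0,255,0.0007,0.0015,-0.027,0,0,0,255,0.0007,0.0015,-0.032,0,0,0,255,0.0007,0.0015,-0.034,0,0,0,255,0.0007,0.0015,-0.034,0,0,0,255]}}

```text
time: 8.2
ee_pos: [0.5752, 0.0736, 0.0957]
eef_rot: [[0.977, 0.207, 0.043], [0.204, -0.978, 0.052], [0.053, -0.042, -0.998]]
ft_force: [0.3, -0.2, -1.1]
grip_width: 0.0585
```

{"fn": "send_rows", "kwargs": {"commands": [0,0,-0.0015,0,0,0,255,0,0,-0.0025,0,0,0,255,0,0,-0.0025,0,0,0,255]}}

```text
time: 8.5
ee_pos: [0.5757, 0.0736, 0.0943]
eef_rot: [[0.977, 0.207, 0.045], [0.204, -0.978, 0.052], [0.054, -0.042, -0.998]]
ft_force: [-2.4, -0.2, 3.4]
grip_width: 0.059
```

{"fn": "send_rows", "kwargs": {"commands": [0,0,0,0,0,0,40,0,0,0,0,0,0,40,0,0,0,0,0,0,40,0,0,0.02,0,0,0,40,0,0,0.06,0,0,0,40,0,0,0.1,0,0,0,40,0.01,-0.04,0.13,0,0,0,40,0.02,-0.08,0.13,0,0,0,40,0.03,-0.12,0.12,0,0,0,40,0.035,-0.155,0.11,0,0,0,40,0.035,-0.161,0.106,0,0,0,40,0.035,-0.161,0.106,0,0,0,40]}}

```text
time: 9.7
ee_pos: [0.61, -0.0883, 0.199]
eef_rot: [[0.978, 0.205, 0.042], [0.202, -0.978, 0.053], [0.052, -0.043, -0.998]]
ft_force: [-0.9, 0.3, -0.5]
grip_width: 0.072
```

```bash
cat > k.py <<'E'
from fit import *
s=read_state(); p=snapshot("wrist"); im=p["pixels"].copy()
M,o=pose(q)
for d in range(0,360,30):
    t=np.radians(d); X=M@np.array([20+28*np.sin(t),-176,22+28*np.cos(t)])/1000+o
    u=proj(p,X,s); print(d,np.round(u),X.round(4))
    cv2.circle(im,tuple(int(round(k)) for k in u),1,(255,0,0),-1)
for a in [(-10,36,34),(50,36,34),(-10,-54,34),(50,-54,34)]:
    cv2.circle(im,tuple(int(round(k)) for k in proj(p,M@np.array(a)/1000+o,s)),1,(0,255,0),-1)
p["pixels"]=im; save(p,"w5.png",None,1.4); print(s["time"],s["ee_pos"],s["grip_width"])
for r in find_in("crank_grip",p)[:2]: print(r)
E
python3 k.py
```

```text
0 [273. 226.] [ 0.6085 -0.0902  0.1129]
30 [293. 224.] [ 0.6223 -0.0871  0.11  ]
60 [306. 220.] [ 0.6328 -0.0845  0.1004]
90 [310. 214.] [ 0.6371 -0.083   0.0866]
120 [304. 209.] [ 0.6341 -0.0831  0.0724]
150 [291. 205.] [ 0.6246 -0.0846  0.0616]
180 [275. 204.] [ 0.6111 -0.0873  0.0571]
210 [259. 205.] [ 0.5972 -0.0904  0.06  ]
240 [245. 209.] [ 0.5868 -0.0931  0.0697]
270 [238. 214.] [ 0.5824 -0.0946  0.0834]
300 [241. 220.] [ 0.5854 -0.0945  0.0976]
330 [253. 225.] [ 0.595  -0.0929  0.1084]
9.7 [ 0.61002838 -0.0882624   0.19904784] 0.07195804314983646
{'rect': [267.7, 183.9, 278.0, 225.4], 'score': 0.71}
{'rect': [256.2, 169.3, 284.0, 222.6], 'score': 0.41}
```

View pics/w5.png

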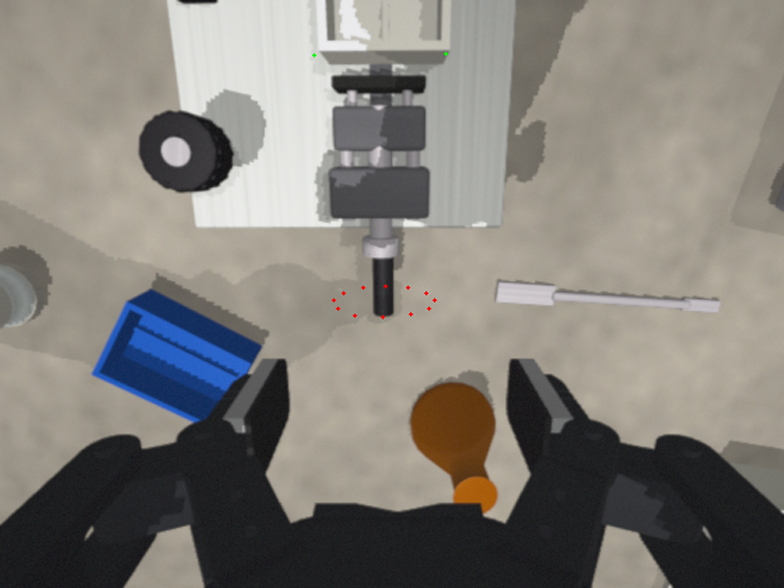

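Tray placed square; its end is at (320–450, 60). Crank sleeve at (383, 258–315), i.e. about 184° by column. Going down to pinch the sleeve.

{"fn": "send_rows", "kwargs": {"commands": [-0.0005,0.001,-0.04,0,0,0,105,-0.0005,0.001,-0.08,0,0,0,105,-0.0005,0.001,-0.115,0,0,0,105,-0.0005,0.001,-0.138,0,0,0,105,-0.0005,0.001,-0.147,0,0,0,105,-0.0005,0.001,-0.147,0,0,0,105,-0.0005,0.001,-0.147,0,0,0,255,-0.0005,0.001,-0.147,0,0,0,255,-0.0005,0.001,-0.147,0,0,0,255,-0.0005,0.001,-0.147,0,0,0,255,-0.0005,0.001,-0.147,0,0,0,255]}}

```text
time: 10.9
ee_pos: [0.6108, -0.0859, 0.0546]
eef_rot: [[0.977, 0.207, 0.046], [0.205, -0.977, 0.052], [0.056, -0.042, -0.998]]
ft_force: [-3.0, 0.4, 4.3]
grip_width: 0.0107
```

```bash
cat > cr.py <<'E'
from fit import *
import sys
s=read_state(); M,o=pose(q); L=M.T@(np.array(s["ee_pos"])-o)*1000
z=M.T@np.array(s["eef_rot"])[:,2]
G=L-5*z; th=np.degrees(np.arctan2(G[0]-20,G[2]-22))%360
print(s["time"],"grasp in platform",G.round(1),"angle",th.round(1),"r",np.hypot(G[0]-20,G[2]-22).round(1),s["grip_width"],np.round(s["ft_force"],1))
step=float(sys.argv[1]); n=int(sys.argv[2]); k=float(sys.argv[3]) if len(sys.argv)>3 else th
for i in range(1,n+1):
    a=np.radians(k+step*i)
    d=np.array([20+28*np.sin(a)-G[0],-176-G[1]*0-176*0-(-176) ,22+28*np.cos(a)-G[2]])
    print(round(np.degrees(a)),(M@d/1000).round(4).tolist())
E
python3 cr.py 20 12
```

```text
10.9 grasp in platform [  19.9 -174.6   -3.5] angle 180.3 r 25.5 0.010661696189003617 [-3.   0.4  4.3]
200 [-0.0093, -0.0019, -0.0013]
220 [-0.0178, -0.0039, 0.0031]
240 [-0.0242, -0.0056, 0.0102]
260 [-0.0278, -0.0067, 0.0192]
280 [-0.0282, -0.0072, 0.0289]
300 [-0.0254, -0.007, 0.0382]
320 [-0.0196, -0.0061, 0.0459]
340 [-0.0116, -0.0046, 0.0512]
360 [-0.0023, -0.0027, 0.0534]
380 [0.0072, -0.0006, 0.0522]
400 [0.0156, 0.0013, 0.0478]
420 [0.022, 0.003, 0.0407]
```

{"fn": "send_rows", "kwargs": {"commands": [-0.009,-0.002,-0.001,0,0,0,255,-0.018,-0.004,0.003,0,0,0,255,-0.024,-0.0055,0.01,0,0,0,255,-0.028,-0.0065,0.019,0,0,0,255,-0.028,-0.007,0.029,0,0,0,255,-0.0255,-0.007,0.038,0,0,0,255,-0.0195,-0.006,0.046,0,0,0,255,-0.0115,-0.0045,0.051,0,0,0,255,-0.0025,-0.0025,0.0535,0,0,0,255,0.007,-0.0005,0.052,0,0,0,255,0.0155,0.0015,0.048,0,0,0,255,0.022,0.003,0.0405,0,0,0,255]}}

```text
time: 12.1
ee_pos: [0.6318, -0.0831, 0.0941]
eef_rot: [[0.977, 0.207, 0.042], [0.205, -0.977, 0.051], [0.052, -0.041, -0.998]]
ft_force: [-6.8, -3.5, -1.5]
grip_width: 0.0111
```

```bash
python3 cr.py 20 12
```

```text
12.1 grasp in platform [  43.2 -174.7   34.7] angle 61.3 r 26.5 0.011130737603781643 [-6.8 -3.5 -1.5]
81 [0.0047, 0.0014, -0.0082]
101 [0.005, 0.0018, -0.0179]
121 [0.0019, 0.0015, -0.0272]
141 [-0.004, 0.0006, -0.0348]
161 [-0.0121, -0.0009, -0.04]
181 [-0.0214, -0.0028, -0.042]
201 [-0.0308, -0.0049, -0.0406]
221 [-0.0392, -0.0069, -0.036]
241 [-0.0455, -0.0085, -0.0288]
261 [-0.0489, -0.0096, -0.0198]
281 [-0.0492, -0.0101, -0.0101]
301 [-0.0461, -0.0098, -0.0008]
```

{"fn": "send_rows", "kwargs": {"commands": [0.0045,0.0015,-0.008,0,0,0,255,0.005,0.002,-0.018,0,0,0,255,0.002,0.0015,-0.027,0,0,0,255,-0.004,0.0005,-0.035,0,0,0,255,-0.012,-0.001,-0.04,0,0,0,255,-0.0215,-0.003,-0.042,0,0,0,255,-0.031,-0.005,-0.0405,0,0,0,255,-0.039,-0.007,-0.036,0,0,0,255,-0.0455,-0.0085,-0.029,0,0,0,255,-0.049,-0.0095,-0.02,0,0,0,255,-0.049,-0.01,-0.01,0,0,0,255,-0.046,-0.01,-0.001,0,0,0,255]}}

```text
time: 13.3
ee_pos: [0.584, -0.0938, 0.0937]
eef_rot: [[0.978, 0.206, 0.039], [0.204, -0.978, 0.05], [0.049, -0.041, -0.998]]
ft_force: [-0.1, -2.3, -4.3]
grip_width: 0.0109
```

```bash
python3 cr.py 20 7
```

```text
13.3 grasp in platform [  -5.7 -175.1   37.1] angle 300.5 r 29.8 0.010917754539684398 [-0.1 -2.3 -4.3]
320 [0.0074, 0.0013, 0.0069]
340 [0.0154, 0.0028, 0.0122]
360 [0.0247, 0.0047, 0.0143]
380 [0.0341, 0.0068, 0.0131]
400 [0.0425, 0.0087, 0.0087]
420 [0.0489, 0.0104, 0.0015]
440 [0.0526, 0.0116, -0.0074]
```

{"fn": "send_rows", "kwargs": {"commands": [0.0075,0.0015,0.007,0,0,0,255,0.0155,0.003,0.012,0,0,0,255,0.0245,0.0045,0.0145,0,0,0,255,0.034,0.007,0.013,0,0,0,255,0.0425,0.0085,0.0085,0,0,0,255,0.047,0.0095,0.004,0,0,0,255,0.047,0.0095,0.004,0,0,0,255]}}

```text
time: 14.0
ee_pos: [0.628, -0.0846, 0.0965]
eef_rot: [[0.978, 0.206, 0.03], [0.204, -0.978, 0.048], [0.039, -0.041, -0.998]]
ft_force: [-8.6, -5.6, -1.3]
grip_width: 0.011
```

```bash
python3 cr.py 20 1
```

```text
14.0 grasp in platform [  39.4 -175.3   37.3] angle 51.6 r 24.7 0.010978395394534535 [-8.6 -5.6 -1.3]
72 [0.0073, 0.0018, -0.0061]
```

{"fn": "send_rows", "kwargs": {"commands": [0,0,0,0,0,0,105,0,0,0,0,0,0,105,0,0,0,0,0,0,105,0,0,0.03,0,0,0,105,0,0,0.07,0,0,0,80,-0.01,0.005,0.11,-1,0.5,8,60,-0.04,0.015,0.14,-2,0.8,16,60,-0.08,0.03,0.154,-3,0.9,24,60,-0.11,0.04,0.154,-3.1,0.9,30,60,-0.122,0.045,0.154,-3.1,0.9,30,60,-0.122,0.045,0.154,-3.1,0.9,30,60]}}

```text
time: 15.1
ee_pos: [0.5054, -0.0388, 0.2512]
eef_rot: [[0.746, 0.666, 0.003], [0.666, -0.746, 0.001], [0.003, 0.001, -1.0]]
ft_force: [0.6, 0.0, -0.1]
grip_width: 0.0654
```

```bash
cat > m.py <<'E'
from fit import *
import sys
s=read_state(); p=snapshot("wrist"); save(p,sys.argv[1],None,1.4)
print(s["time"],s["ee_pos"],s["grip_width"],np.round(s["eef_rot"],3).tolist(),s["joint_positions"][5])
M,o=pose(q)
for a in [(-72,10,13),(-12,128,13)]: print("vial",a,np.round(proj(p,M@np.array(a)/1000+o,s)))
for t in("knob_a_grip","bubble_a_mid","vial_a_mid","tray"):
    for r in find_in(t,p)[:3]:
        b=r["rect"];print(t,round(r["score"],2),np.round(b),atz(p,(b[0]+b[2])/2,(b[1]+b[3])/2,.11,s).round(4))
E
python3 m.py w6.png
```

```text
15.1 [ 0.50535556 -0.03876724  0.25118455] 0.06540075617929356 [[0.746, 0.666, 0.003], [0.666, -0.746, 0.001], [0.003, 0.001, -1.0]] 0.6360951590331195
vial (-72, 10, 13) [348.  76.]
vial (-12, 128, 13) [497. -26.]
knob_a_grip 0.96 [267. 170. 308. 217.] [ 0.5071 -0.0328  0.11  ]
knob_a_grip 0.39 [278. 325. 329. 365.] [ 0.6225 -0.1379  0.11  ]
bubble_a_mid 0.62 [351.  46. 366.  67.] [0.4755 0.0835 0.11  ]
vial_a_mid 0.62 [253.   0. 560. 326.] [0.5635 0.0527 0.11  ]
tray 0.93 [369.  78. 502. 204.] [0.568  0.0809 0.11  ]
tray 0.89 [ 98. 391. 155. 418.] [ 0.534  -0.3177  0.11  ]
tray 0.88 [  0. 338.  48. 381.] [ 0.4244 -0.3372  0.11  ]
```

View pics/w6.png

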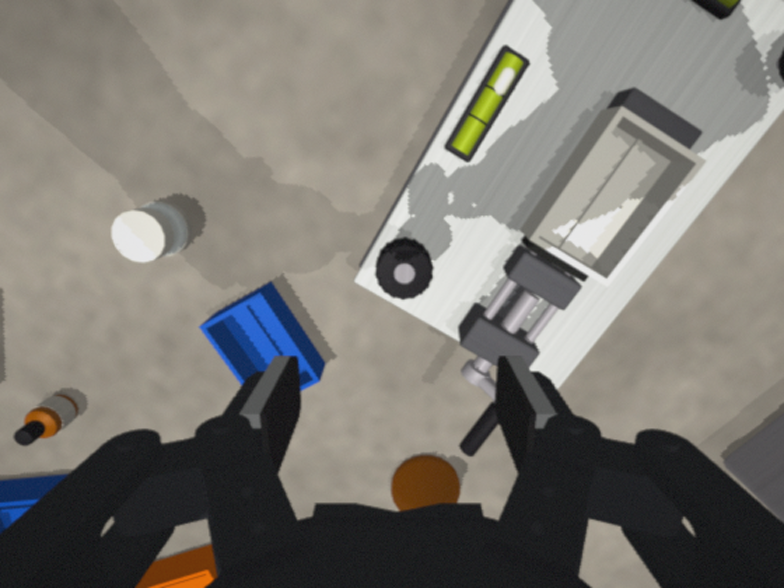

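Knob A at rect (267–308, 170–217), i.e. world (0.507, -0.033). The tray sits against the fixed jaw (650,115) with the pad on its other end (555,265).

{"fn": "send_rows", "kwargs": {"commands": [0.0015,0.006,-0.04,0,0,0,60,0.0015,0.006,-0.08,0,0,0,60,0.0015,0.006,-0.115,0,0,0,60,0.0015,0.006,-0.137,0,0,0,60,0.0015,0.006,-0.145,0,0,0,60,0.0015,0.006,-0.145,0,0,0,60,0.0015,0.006,-0.145,0,0,0,255,0.0015,0.006,-0.145,0,0,0,255,0.0015,0.006,-0.145,0,0,0,255,0.0015,0.006,-0.145,0,0,0,255,0.0015,0.006,-0.145,0,0,0,255]}}

```text
time: 16.45
ee_pos: [0.5086, -0.0361, 0.1072]
eef_rot: [[0.746, 0.666, 0.001], [0.666, -0.746, -0.004], [-0.002, 0.004, -1.0]]
ft_force: [-5.0, -5.8, 5.6]
grip_width: 0.0327
```

{"fn": "send_rows", "kwargs": {"commands": [0,0,0,0,0,-8,255,0,0,0,0,0,-16,255,0,0,0,0,0,-24,255,0,0,0,0,0,-32,255,0,0,0,0,0,-40,255,0,0,0,0,0,-48,255,0,0,0,0,0,-56,255,0,0,0,0,0,-64,255,0,0,0,0,0,-72,255,0,0,0,0,0,-79,255,0,0,0,0,0,-83,255,0,0,0,0,0,-83,255]}}

```text
time: 17.65
ee_pos: [0.5017, -0.0363, 0.1072]
eef_rot: [[0.751, -0.66, -0.018], [-0.661, -0.751, -0.004], [-0.011, 0.015, -1.0]]
ft_force: [-16.7, -1.3, 9.8]
grip_width: 0.0322
```

Run:
```python
from h import *
s=read_state();print(s["time"],s["joint_positions"],s["torque"])
for n in("scene","top"):
    p=snapshot(n)
    print(n,[(r["score"],np.round(r["rect"],1)) for r in find_in("bubble_a_mid",p)[:4]])
    save(p,n+"3.png",[250,150,400,260] if n=="scene" else [180,170,320,260],5)
p=snapshot("wrist"); save(p,"w7.png",None,1.4)
print([(r["score"],np.round(r["rect"],1)) for r in find_in("bubble_a_mid",p)[:4]])
```

```text
17.65 [-0.19673071  0.19051401 -0.45018076  0.94656358 -0.00734615  2.09577886] [-0.60511618  2.69441317  0.04950069]
scene [(0.71, array([256.3, 163.5, 377.5, 253.3]))]
top []
[(0.61, array([ 58.6,  91.8,  95.8, 126.9]))]
```

View pics/scene3.png

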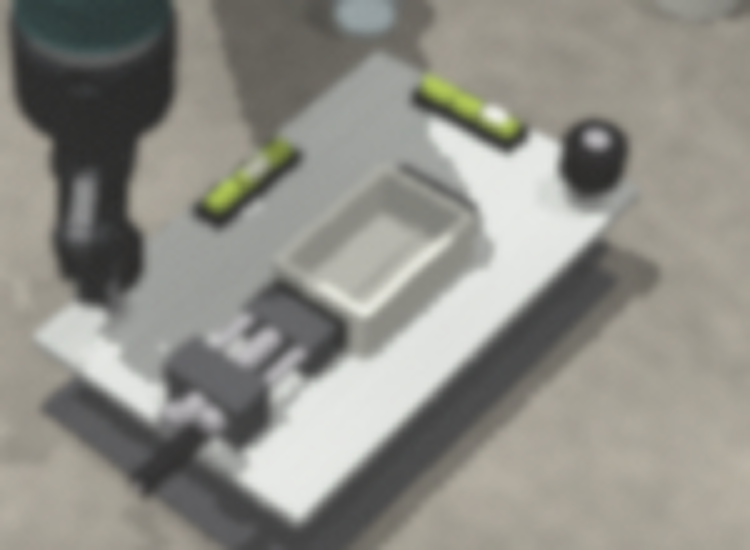

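Scene crop (5x, offset 250,150): vial A's bubble at (258,168) is still a little left of its middle (248,180). Bubble B at (493,113) is towards the far end. I'll measure numerically along each vial's axis.

```bash
cat > bub.py <<'E'
from fit import *
import sys
from scipy.spatial.transform import Rotation as R
def vials(p):
    im=p["pixels"]; hsv=cv2.cvtColor(im,cv2.COLOR_RGB2HSV)
    m=((hsv[...,1]>110)&(hsv[...,0]>25)&(hsv[...,0]<50)&(hsv[...,2]>60)).astype(np.uint8)
    m=cv2.morphologyEx(m,cv2.MORPH_CLOSE,np.ones((5,5)))
    cs,_=cv2.findContours(m,cv2.RETR_EXTERNAL,cv2.CHAIN_APPROX_SIMPLE); out=[]
    for c in cs:
        if cv2.contourArea(c)<60: continue
        (cx,cy),(w,h),a=cv2.minAreaRect(c)
        if w<h: w,h,a=h,w,a+90
        if w<2.5*h or w>8*h: continue
        d=np.array([np.cos(np.radians(a)),np.sin(np.radians(a))]); n=np.array([-d[1],d[0]])
        t=np.arange(-w/2,w/2,w/40); pts=np.array([[ [cx,cy]+d*x+n*y for x in t] for y in np.linspace(-h*.22,h*.22,5)],np.float32)
        sam=cv2.remap(hsv,pts[...,0],pts[...,1],cv2.INTER_LINEAR).astype(float)
        out.append(((cx,cy),(w,h),d,sam[...,1].mean(0),sam[...,2].mean(0)))
    return out
for n in sys.argv[1:]:
    s=read_state(); p=snapshot(n)
    print(n,s["time"])
    for c,wh,d,S,V in vials(p):
        print(np.round(c),np.round(wh),d.round(2)); print(" S"," ".join("%d"%(x/10) for x in S)); print(" V"," ".join("%d"%(x/10) for x in V))
E
python3 bub.py wrist scene
```

```text
wrist 17.95
[ 87. 114.] [155.  28.] [0.83 0.56]
 S 7 19 19 19 19 19 19 19 19 19 19 19 14 3 2 2 2 2 2 2 2 2 5 20 20 20 10 20 20 20 20 20 20 20 19 20 20 20 20 19
 V 14 13 13 13 14 14 14 14 14 14 14 14 14 17 18 18 18 18 18 18 18 17 19 18 20 20 8 19 20 20 20 20 20 20 20 20 20 20 20 17
scene 18.0
```

{"fn": "send_rows", "kwargs": {"commands": [0,0.001,0,0,0,-8,255,0,0.0015,0,0,0,-16,255,-0.0005,0.002,0,0,0,-24,255,-0.001,0.003,0,0,0,-30,255,-0.001,0.003,0,0,0,-30,255]}}

```text
time: 18.55
ee_pos: [0.4998, -0.034, 0.1074]
eef_rot: [[0.321, -0.947, -0.018], [-0.947, -0.321, 0.003], [-0.009, 0.017, -1.0]]
ft_force: [-3.8, -1.3, -4.4]
grip_width: 0.0329
```

```bash
python3 bub.py wrist
```

```text
wrist 18.55
[ 66. 225.] [134.  25.] [0.99 0.11]
 S 2 19 20 19 20 19 20 20 19 20 19 19 19 14 8 2 2 2 2 2 2 1 1 1 17 8 20 20 20 19 19 19 19 19 19 19 19 19 19 18
 V 8 14 14 14 14 14 14 14 14 14 14 14 14 9 13 18 19 19 19 19 19 20 20 22 20 7 19 20 15 15 15 15 15 15 15 15 15 15 13 9
```

{"fn": "send_rows", "kwargs": {"commands": [0,0,0,0,0,0,60,0,0,0,0,0,0,60,0,0,0,0,0,0,60,0,0,0.035,0,0,0,60,0,0,0.08,0,0,0,60,0.01,0.03,0.12,0,0,8,70,0.03,0.07,0.143,0,0,16,80,0.05,0.115,0.143,0,-1,24,90,0.07,0.16,0.143,0,-1,32,90,0.09,0.205,0.143,0,-1,41,90,0.098,0.242,0.143,0,-1,41,90,0.098,0.242,0.143,0,-1,41,90]}}

```text
time: 19.8
ee_pos: [0.5992, 0.2127, 0.2505]
eef_rot: [[0.867, -0.498, 0.002], [-0.498, -0.867, -0.001], [0.002, 0.0, -1.0]]
ft_force: [-0.5, -0.7, -0.1]
grip_width: 0.055
```

```bash
sed -i 's/"knob_a_grip","bubble_a_mid","vial_a_mid","tray"/"knob_b_grip","tray"/' m.py && python3 m.py w8.png && python3 bub.py wrist
```

```text
19.8 [0.59915367 0.21273817 0.25052879] 0.05501891557380506 [[0.867, -0.498, 0.002], [-0.498, -0.867, -0.001], [0.002, 0.0, -1.0]] 2.3324543136828257
vial (-72, 10, 13) [253. 347.]
vial (-12, 128, 13) [214. 243.]
knob_b_grip 0.78 [264. 178. 303. 221.] [0.5993 0.2121 0.11  ]
tray 0.88 [270. 255. 354. 363.] [0.5689 0.1049 0.11  ]
tray 0.32 [266. 177. 302. 222.] [0.5999 0.212  0.11  ]
wrist 19.95
[251. 343.] [55. 12.] [0.75 0.67]
 S 11 18 19 19 19 19 19 19 19 19 19 19 19 19 19 15 6 3 1 1 1 1 1 1 1 4 11 15 18 19 20 20 20 20 20 20 20 20 20 18
 V 5 9 14 16 16 16 16 16 16 16 16 16 16 16 16 12 14 19 20 20 20 20 20 20 20 20 18 12 14 18 18 18 18 18 18 18 18 18 17 16
[211. 237.] [61. 14.] [-0.75  0.66]
 S 9 18 19 20 20 18 10 3 2 2 2 2 2 2 2 2 12 20 20 20 20 20 20 20 20 20 20 17 18 20 20 20 20 20 20 20 20 20 21 20
 V 6 10 16 17 17 17 18 20 21 21 21 21 21 21 20 17 14 17 17 17 17 17 17 17 17 17 16 11 14 17 17 17 17 17 17 17 17 17 18 19
```

Bubble A is centred between its lines (20.7 vs 21.1). Bubble B needs about 120° counter-clockwise. Gripping knob B.

{"fn": "send_rows", "kwargs": {"commands": [0,-0.0005,-0.04,0,0,0,90,0,-0.0005,-0.08,0,0,0,90,0,-0.0005,-0.115,0,0,0,90,0,-0.0005,-0.137,0,0,0,90,0,-0.0005,-0.1445,0,0,0,90,0,-0.0005,-0.1445,0,0,0,90,0,-0.0005,-0.1445,0,0,0,255,0,-0.0005,-0.1445,0,0,0,255,0,-0.0005,-0.1445,0,0,0,255,0,-0.0005,-0.1445,0,0,0,255]}}

```text
time: 21.0
ee_pos: [0.5948, 0.2087, 0.1084]
eef_rot: [[0.865, -0.502, -0.005], [-0.502, -0.865, 0.001], [-0.005, 0.002, -1.0]]
ft_force: [-9.9, 3.8, 7.6]
grip_width: 0.0322
```

{"fn": "send_rows", "kwargs": {"commands": [0,0,0,0,0,8,255,0,0,0,0,0,16,255,0,0,0,0,0,24,255,0,0,0,0,0,32,255,0,0,0,0,0,40,255,0,0,0,0,0,48,255,0,0,0,0,0,56,255,0,0,0,0,0,64,255,0,0,0,0,0,72,255,0,0,0,0,0,80,255,0,0,0,0,0,88,255,0,0,0,0,0,96,255]}}

```text
time: 22.2
ee_pos: [0.5994, 0.2103, 0.1088]
eef_rot: [[0.404, 0.915, 0.009], [0.915, -0.404, -0.001], [0.003, 0.009, -1.0]]
ft_force: [12.5, 5.4, -17.2]
grip_width: 0.032
```

```bash
python3 bub.py wrist
```

```text
wrist 22.2
[188. 100.] [152.  32.] [0.62 0.78]
 S 6 19 19 19 19 19 19 19 19 19 19 19 19 19 19 7 19 19 16 4 2 2 2 2 2 2 2 2 15 19 19 19 19 19 19 19 19 19 19 19
 V 8 19 19 19 19 19 19 19 18 18 18 18 18 18 18 7 18 18 19 21 22 22 22 21 21 22 21 17 19 19 19 19 19 19 19 19 18 18 18 18
```

{"fn": "send_rows", "kwargs": {"commands": [0,0,0,0,0,8,255,0,0,0,0,0,16,255,0,0,0,0,0,24,255,0,0,0,0,0,28,255,0,0,0,0,0,28,255]}}

```text
time: 22.75
ee_pos: [0.6, 0.2119, 0.1087]
eef_rot: [[-0.08, 0.997, 0.01], [0.997, 0.08, 0.006], [0.006, 0.011, -1.0]]
ft_force: [2.1, 5.3, -10.0]
grip_width: 0.0322
```

```bash
python3 bub.py wrist
```

```text
wrist 22.75
[278.  74.] [152.  31.] [0.12 0.99]
 S 0 19 19 19 19 19 19 19 19 19 19 19 19 19 17 14 2 1 1 1 1 1 1 1 1 6 19 6 19 19 19 19 20 19 20 19 19 19 20 20
 V 0 19 19 19 19 19 18 18 18 18 18 18 18 18 15 13 21 22 22 22 22 22 23 23 21 19 19 6 19 19 18 18 19 18 18 18 18 18 18 18
```

{"fn": "send_rows", "kwargs": {"commands": [0,0,0,0,0,0,90,0,0,0,0,0,0,90,0,0,0,0,0,0,90,0,0,0.035,0,0,0,90,0,0,0.08,0,0,0,90,0,-0.02,0.12,0,0,0,90,0,-0.05,0.16,0,0,0,90,0,-0.08,0.18,0,0,0,90,0,-0.08,0.19,0,0,0,90,0,-0.08,0.19,0,0,0,90]}}

```text
time: 23.8
ee_pos: [0.6013, 0.1314, 0.3016]
eef_rot: [[-0.078, 0.997, 0.015], [0.997, 0.077, 0.007], [0.006, 0.016, -1.0]]
ft_force: [-0.4, 0.1, -0.8]
grip_width: 0.0552
```

```bash
python3 bub.py wrist && python3 m.py w9.png
```

```text
wrist 23.8
[359.  96.] [65. 14.] [0.06 1.  ]
 S 10 19 19 19 19 19 19 19 19 19 19 19 19 19 17 10 4 2 1 1 1 1 1 1 3 10 17 15 19 20 20 19 20 19 20 19 20 19 19 19
 V 9 17 18 18 18 18 18 18 18 18 18 18 18 18 14 14 20 21 21 21 21 21 21 21 20 19 15 12 18 18 18 18 18 18 18 18 18 18 18 18
[234.  49.] [65. 15.] [-0.99  0.14]
 S 12 19 19 19 19 19 19 19 19 19 19 19 19 19 14 7 3 2 2 2 2 2 2 2 4 13 15 18 19 19 19 19 19 19 19 19 19 19 19 18
 V 9 17 16 16 16 16 16 16 16 16 16 16 16 15 11 14 18 19 20 20 20 20 20 19 18 16 11 14 16 16 16 16 16 16 16 16 16 16 16 15
23.85 [0.60038335 0.13200794 0.2996683 ] 0.055102860943889005 [[-0.079, 0.997, 0.012], [0.997, 0.079, 0.007], [0.006, 0.013, -1.0]] 0.03007746644075378
vial (-72, 10, 13) [232.  51.]
vial (-12, 128, 13) [358.  98.]
knob_b_grip 0.93 [349. 165. 381. 203.] [0.5974 0.2155 0.11  ]
tray 0.77 [184. 117. 287. 190.] [0.5766 0.0851 0.11  ]
tray 0.75 [ 0.  0. 62. 90.] [ 0.495  -0.0979  0.11  ]
```

View pics/w9.png

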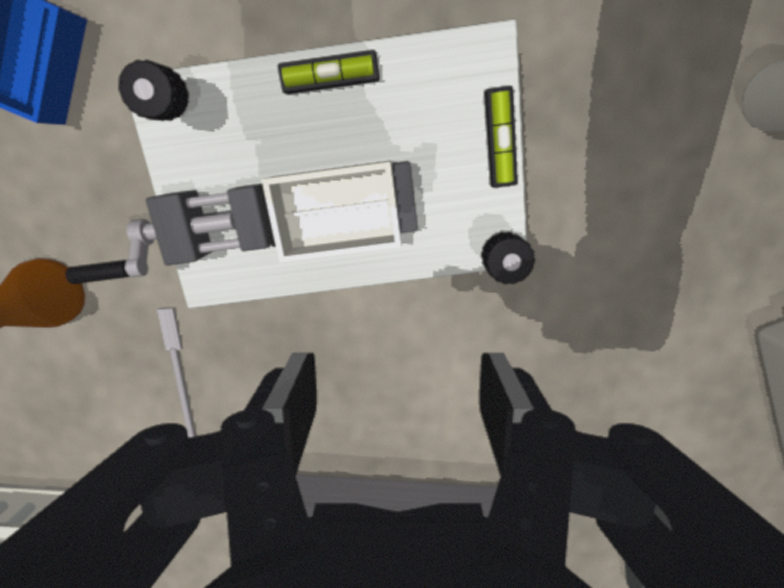

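```bash
python3 -c "
from bench import *
print(job_done())"
```

```text
the job is handed in; nothing more can be done
None
```

I set the white tray on the platform between the jaws and let go. I then cranked the handle about 590° to roughly its end stop, turned knob A clockwise and knob B counter-clockwise until level, and handed the job in at about 24 s.

**Level:** in the last wrist picture both bubbles sit midway between their lines. Bubble A is within about 1 mrad and bubble B within about 3 mrad; the limit is 13 mrad.

**Clamp:** the picture shows the tray square, with the pad on one end and the fixed jaw on the other. I read the handle at about 52°, where the end stop should be (51°). I had no direct reading of the clamp force.

**Surroundings:** I touched none of the bottles or glassware, but the last picture shows only some of them. The gripper was about 0.2 m above the tray at the end, touching nothing.

**What disagreed:** both knobs took more turn than I first estimated. Knob A needed 113° instead of 83°, probably because the grip slipped or was off-centre. For knob B, the first platform fit gave 117°, and I turned the gripper 124°. I corrected both from the bubbles. The handle's measured radius also varied between 25 and 30 mm, against the nominal 28 mm.

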